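# Open the orange-covered control box

## Robot

A 6-joint arm with a two-finger parallel gripper is mounted at the origin on a cart in front of the work surface, level with it; the furniture and walls round the work are solid. World frame = base frame: x ahead of the robot, y to its left, z up, the work surface at z = 0. Lengths are in m, angles in rad, forces in N, time in s.
With the tool pointing down it reaches from about 0.325 to 0.75 m from the base axis. Payload 7.6 kg.
Tool frame: the origin (TCP) lies midway between the tips of the shut fingers; the grasp point (between the pads) lies 19 mm behind it; z points along the fingers, y is the line along which they close (so a half turn about z gives the same grasp; the last joint's range is limited). The gripper opens to 85 mm and grips with 20 to 120 N. Pads are 22 mm wide; open, the fingers measure 114 mm over their backs; the gripper's body (76 mm by 85 mm) begins 54 mm behind the grasp point. The pads swing forward as they close: fully open they stand 13 mm farther back than shut.
Start: joints at [-1.265, 0.052, 1.401, -0, 1.689, -0.07], TCP at [0.193, -0.488, 0.231] pointing down, gripper open.
Joint ranges: [-2.9, 2.9], [-0.91, 2.17], [0.12, 2.37], [-1.06, 4.2], [0.26, 2.73], [-2.93, 2.93]. Speed limits (rad/s): [2.57, 2.57, 3.01, 3.14, 3.14, 3.14].

## Interface

Orientations are given as a unit quaternion [x, y, z, w].
In Python, from plant import observe, viewer, ticket gives the robot as it stands. The module is installed in compiled form; this text tells all that it offers.
- The arm moves only by the tool play_rows, never from a script. Its argument "series" is a list that holds one entry, the list of rows, each a list of 7 numbers: the gripper command: -1 is shut, 1 is fully open, values between are in proportion, then the shift along the tool's x, y, z in m, then the turn, a rotation vector about the tool's x, y, z in degrees. In form: [[[claw, dx, dy, dz, rx, ry, rz], ...]]. A call has exactly 10 rows; each row shifts and turns the commanded pose from where the row before left it, along the tool's axes as they then stand; what a row does not reach is not made up. A row lasts 1/10 s, in which the tool goes at most 50 mm and 8.59 degrees, less where a joint would pass 70% of its speed; a pose out of reach is approached as far as the arm can. A call with a gripper value outside its range is refused whole. The fingers move at their own pace and stop on an object; "grip_force" is the grip in N (left out, the last holds). Time passes only in rows, so rows that do not move let the fingers close, or fill a call up. It gives the time, the measured TCP pose, the force, the opening and the grip force at its end, in the units of the state.
- observe(): the state, without advancing time (a new reading comes with each control period).
- viewer.snapshot(name): name is "side" or "top" or "wrist"; returns a dict with "image" (420x560x3 uint8, blue, green, red), "depth" (420x560 float32, m along the optical axis (not along the pixel's ray), 0 where there is no reading), "intrinsics" (3x3 intrinsics, pixels), "R" (3x3) and "t" (3): a world point X has camera coordinates R X + t; the wrist camera has in their place "T_tool_cam" (4x4, takes a point from camera to tool coordinates, whose origin is the TCP and whose axes are the flange's). Camera axes: x right, y down, z forward; pixel columns grow to the right and rows downward; lengths in m; the calibration is good to about 2 mm. The wrist camera is an equidistant fisheye: a pixel r from the principal point sees the ray r / f radians off the axis. A picture is of the moment at which its call begins: read the wrist's pose just before it.
- ticket.finish_job(): hands the job in; it is judged then, once.
The state is a dict: "time_s": time; "qpos": joint angles; "dq": joint speeds; "tau": joint torques, N m; "tool_pos": TCP position; "tool_rot": TCP orientation; "wrist_force": force on the tool from outside, world axes, zero at the start; "ft_torque": the same for the moment, N m; "grip_width": finger opening in m; "finger_force": force on a finger pad.
Only numpy, scipy, OpenCV 4.12 (cv2) and the standard library are available. Lean on these libraries where they do the work, as an engineer would, in place of code of your own. Each camera call takes 0.05 s, during which the arm holds its last target. There are 200 camera calls.

## Task

Open the control box that has the orange cover: loosen its two captive thumbscrews one after the other, each by a full quarter turn anticlockwise, then lift the cover off by its handle and lay it down flat, handle up, in the shallow steel tray.

Things in the scene. Friction and masses are not known exactly. Their poses are not given: they have to be found in the camera images.
- cover: Orange plate 130x84x6 mm, top at z=14, 0.1-0.21 kg, on a fixed grey box 210x90x60 high (a like box has a white cover). Origin: centre of the underside of its 104x72x8 gasket pad (stands on it; sunk 8 mm into the box, 3 mm play; closed: 52 mm above the bench). x: along plate and box, away from the robot; z up. Handle: black bar along y, 12 mm wide in x, 54 long, z=36-48, on posts at y=+/-22.
- box_front_screw (a joint): Thumbscrew nearer the robot, upright axis on the cover's x axis at x=-85 mm. Black wing 34x12 mm, 76-102 mm above the bench; under it at 68-72 mm a 12 mm wide steel tab in line with the wing, reaching 30 mm from the axis, 10 mm over the plate's end. rad: 0 tight (wing along cover x), grows anticlockwise from above to a stop at 1.57 (tab clear). Starts 0-0.15; stiff (0.05 N m), stays put.
- box_rear_screw (a joint): Thumbscrew of the same box farther from the robot, at x=+85 mm on the cover's x axis: same wing, heights, tab and stiffness. rad: 0 tight (wing along cover x, tab over the plate), grows anticlockwise from above to a stop at 1.57 (wing across the box, tab clear). Starts 0-0.15.
- tray: Shallow pale stainless tray, fixed on the bench, empty, 296 (x) x 196 (y) mm inside. Origin: centre of its underside; floor 2 mm thick, walls 24 mm high; x along its long side, roughly away from the robot.

How it is judged:
On the way, in this order (a step that is already met when the one before it is completed fails the run):
1. one of the two thumbscrews is turned loose (past 1.2 rad) (value of joint any of box_front_screw, box_rear_screw above 1.2 rad), for 0.2 s.
2. both thumbscrews are loose, the cover still on the box (value of joint each of box_front_screw, box_rear_screw above 1.2 rad and distance of cover from where it was at the start of the episode below 0.03 m), for 0.2 s.
3. the cover is lifted clear of the box, about level (value of joint each of box_front_screw, box_rear_screw above 1.2 rad and height (world z) of cover above 0.085 m and angle between cover's own z axis and vertical below 0.5 rad), for 0.1 s.
At the end, for the whole second after the job is handed in: Both thumbscrews of the orange-covered box are loose (past 1.2 rad) and its cover lies at rest inside the tray, on the tray's floor, handle up and flat within 10 degrees (value of joint each of box_front_screw, box_rear_screw above 1.2 rad and x of cover in the frame of tray between -0.115 and 0.115 m and y of cover in the frame of tray between -0.07 and 0.07 m and z of cover in the frame of tray between -0.005 and 0.014 m and angle between cover's own z axis and vertical below 0.17 rad and linear speed of cover below 0.02 m/s and angular speed of cover below 0.2 rad/s); the robot touches nothing.
It also fails if it takes over 64 s, if anything falls off the work surface, if the arm or the gripper's body presses on something with over 40 N, if the wrist force passes 120 N, or if a joint passes its speed limit or range.

## Working session

There is one attempt and no reset: what is moved stays moved. The work goes in short steps, Python scripts to look and compute and a tool call to move; the robot and the scene stay as the last step left them, time stands still between calls to the robot, and variables do not carry over. Pictures are saved under pics/ and viewed, at most 10 in all, crops included, and the job is handed in when it is done.

Besides the shell and the picture viewer there is one more tool, called by a JSON object that holds its "api" and its "payload". play_rows: Moves the arm, as the interface text tells. Its arguments: {"type":"object","properties":{"series":{"type":"array","items":{"type":"array","items":{"type":"array","items":{"type":"number"}}}},"grip_force":{"type":"number"}},"required":["series"]}

```bash
mkdir -p pics; cat > h.py <<'E'
import numpy as np, cv2
from plant import observe, viewer, ticket
from scipy.spatial.transform import Rotation as Ro
def snap(n):
    s=observe(); v=viewer.snapshot(n); v['tool']=s; return v
def world(v,mask=None):
    K=v['intrinsics']; d=v['depth']; h,w=d.shape
    u,r=np.meshgrid(np.arange(w),np.arange(h))
    P=np.stack([(u-K[0,2])/K[0,0]*d,(r-K[1,2])/K[1,1]*d,d],-1)
    return (P-v['t'])@v['R']
E
python3 - <<'E'
from h import *
s=observe(); print({k:np.round(x,3) for k,x in s.items()}, Ro.from_quat(s['tool_rot']).as_matrix().round(3))
a=snap('top'); b=snap('side')
cv2.imwrite('pics/top.png',a['image']);cv2.imwrite('pics/side.png',b['image'])
print(a['intrinsics'],a['R'],a['t'])
W=world(a); np.savez('top.npz',W=W,img=a['image'])
E
```

```text
{'time_s': np.float64(0.0), 'qpos': array([-1.265,  0.053,  1.402,  0.   ,  1.689, -0.07 ]), 'dq': array([-0.   , -0.   , -0.001, -0.002,  0.001, -0.001]), 'tau': array([ 0.0000e+00, -3.8167e+01, -3.6019e+01, -0.0000e+00,  6.0000e-03,
        0.0000e+00]), 'tool_pos': array([ 0.193, -0.488,  0.23 ]), 'tool_rot': array([ 0.982,  0.187, -0.   , -0.001]), 'wrist_force': array([ 0.631, -0.381, -1.015]), 'ft_torque': array([-0.034,  0.037, -0.013]), 'finger_force': np.float64(0.0), 'grip_width': np.float64(0.085)} [[ 0.93   0.367 -0.   ]
 [ 0.367 -0.93   0.001]
 [ 0.    -0.002 -1.   ]]
[[475.54745333   0.         278.05027206]
 [  0.         475.54745333 215.04313567]
 [  0.           0.           1.        ]] [[-0.02879734 -0.99913231 -0.03008872]
 [-0.99537982  0.03142147 -0.09072878]
 [ 0.09159549  0.02733695 -0.995421  ]] [0.01014608 0.53660099 1.13357469]
```

View pics/top.png

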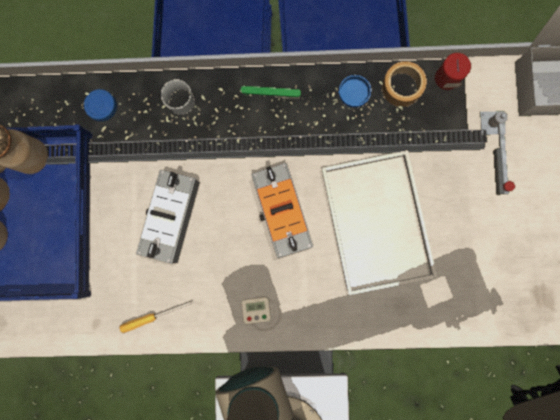

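View pics/side.png

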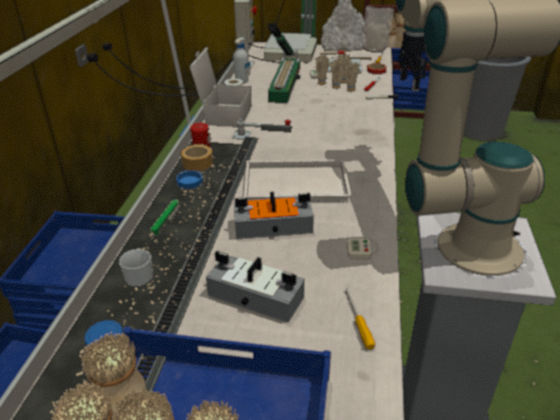

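The top view shows the orange box at about (282,209), with screws at (270,174) rear and (293,244) front, and the tray at about (380,222). The side view agrees with this.

```bash
cat >> h.py <<'E'
def cast(v,uv,z):
    uv=np.atleast_2d(uv); K=v['intrinsics']
    d=np.c_[uv,np.ones(len(uv))]@np.linalg.inv(K).T@v['R']; c=-v['R'].T@v['t']
    return c+d*((z-c[2])/d[:,2])[:,None]
E
python3 - <<'E'
from h import *
a=snap('top'); im=a['image']; hsv=cv2.cvtColor(im,cv2.COLOR_BGR2HSV)
W=world(a)
roi=np.zeros(im.shape[:2],np.uint8); roi[155:262,245:318]=255
m=cv2.inRange(hsv,(5,150,120),(20,255,255))&roi
m=cv2.morphologyEx(m,cv2.MORPH_CLOSE,np.ones((11,11)))
pts=cv2.findNonZero(m)[:,0].astype(float)
P=cast(a,pts,.066)[:,:2]
r=cv2.minAreaRect((P*1000).astype(np.float32)); print('cover',r, cv2.boxPoints(r))
print('depth z orange',np.median(W[m>0][:,2]))
# black blobs
k=(cv2.inRange(hsv,(0,0,0),(180,255,45))&roi)
n,l,st,c=cv2.connectedComponentsWithStats(k)
for i in range(1,n):
    if st[i,4]>25:
        q=cast(a,np.argwhere(l==i)[:,::-1].astype(float),.1 )[:,:2]*1000
        print(st[i],c[i],q.mean(0),cv2.minAreaRect(q.astype(np.float32)),np.median(W[l==i][:,2]))
# tray: floor by depth
t=((W[...,2]>.012)&(W[...,2]<.05)).astype(np.uint8); t[:, :318]=0;t[:,445:]=0;t[:148]=0;t[300:]=0
q=cast(a,cv2.findNonZero(t)[:,0].astype(float),.024)[:,:2]*1000
print('tray depth-based',cv2.minAreaRect(q.astype(np.float32)))
for u,v in [(322,170),(407,152),(435,275),(349,292),(380,222)]: print(cast(a,(float(u),float(v)),.024 ).round(3))
E
```

```text
cover ((545.92724609375, -15.603919982910156), (126.86283874511719, 81.8250503540039), 15.608840942382812) [[473.82687    6.732399]
 [495.84335  -72.07503 ]
 [618.0276   -37.94024 ]
 [596.0111    40.867188]]
depth z orange 0.06703679599454661
tray depth-based ((516.4451293945312, -256.2254333496094), (307.07208251953125, 354.87615966796875), 87.94367218017578)
[[ 0.644 -0.117  0.024]]
[[ 0.682 -0.326  0.024]]
[[ 0.381 -0.376  0.024]]
[[ 0.347 -0.17   0.024]]
[[ 0.512 -0.252  0.024]]
```

{"api": "play_rows", "payload": {"series": [[[1, 0.03, -0.019, 0, 0, 0, 0], [1, 0.036, -0.022, 0, 0, 0, 0], [1, 0.036, -0.022, 0, 0, 0, 0], [1, 0.036, -0.022, 0, 0, 0, 0], [1, 0.036, -0.022, 0, 0, 0, 0], [1, 0.036, -0.022, 0, 0, 0, 0], [1, 0.036, -0.022, 0, 0, 0, 0], [1, 0.036, -0.022, 0, 0, 0, 0], [1, 0.036, -0.022, 0, 0, 0, 0], [1, 0.036, -0.022, 0, 0, 0, 0]]]}}

```text
time_s: 1.15
tool_pos: [0.443, -0.155, 0.2312]
tool_rot: [0.982, 0.187, -0.0, 0.0]
wrist_force: [0.4, -0.0, 0.5]
grip_width: 0.0853
finger_force: 0.0
```

{"api": "play_rows", "payload": {"series": [[[1, 0.036, -0.022, 0, 0, 0, 0], [1, 0.036, -0.022, 0, 0, 0, 0], [1, 0.036, -0.022, 0, 0, 0, 0], [1, 0.03, -0.018, 0, 0, 0, 0], [1, 0.009, -0.008, 0, 0, 0, 0], [1, 0, 0, 0, 0, 0, 0], [1, 0, 0, 0, 0, 0, 0], [1, 0, 0, 0, 0, 0, 0], [1, 0, 0, 0, 0, 0, 0], [1, 0, 0, 0, 0, 0, 0]]]}}

```text
time_s: 2.15
tool_pos: [0.5451, -0.0178, 0.2315]
tool_rot: [0.983, 0.186, 0.0, 0.0]
wrist_force: [1.0, -0.2, -0.4]
grip_width: 0.0853
finger_force: 0.0
```

```bash
cat >> h.py <<'E'
def wcast(v,uv,z):
    # equidistant fisheye ray onto plane z
    K=v['intrinsics']; uv=np.atleast_2d(uv).astype(float)
    x=(uv[:,0]-K[0,2])/K[0,0]; y=(uv[:,1]-K[1,2])/K[1,1]; th=np.hypot(x,y)+1e-12
    d=np.c_[np.sin(th)*x/th,np.sin(th)*y/th,np.cos(th)]
    R=Ro.from_quat(v['tool']['tool_rot']).as_matrix(); T=v['T_tool_cam']
    c=R@T[:3,3]+v['tool']['tool_pos']; d=d@T[:3,:3].T@R.T
    return c+d*((z-c[2])/d[:,2])[:,None]
def pose():
    s=observe(); R=Ro.from_quat(s['tool_rot']).as_matrix()
    return s['tool_pos'].round(4), R.round(3), np.degrees(np.arctan2(R[1,0],R[0,0])).round(2), s['time_s']
E
python3 - <<'E'
from h import *
v=snap('wrist'); cv2.imwrite('pics/w1.png',v['image']); print(*pose()); print(v['intrinsics'],v['T_tool_cam'])
np.save('w1.npy',v,allow_pickle=True)
E
```

```text
[ 0.5451 -0.0177  0.2315] [[ 0.931  0.366  0.   ]
 [ 0.366 -0.931 -0.   ]
 [ 0.     0.    -1.   ]] 21.48 2.2
[[325.1922621    0.         281.27299872]
 [  0.         325.1922621  210.6748476 ]
 [  0.           0.           1.        ]] [[ 7.59099961e-04 -9.46590310e-01 -3.22437913e-01  8.29292955e-02]
 [ 9.99999654e-01  8.27973826e-04 -7.64559649e-05  2.78080386e-04]
 [ 3.39342628e-04 -3.22437744e-01  9.46590612e-01 -1.43046586e-01]
 [ 0.00000000e+00  0.00000000e+00  0.00000000e+00  1.00000000e+00]]
```

View pics/w1.png

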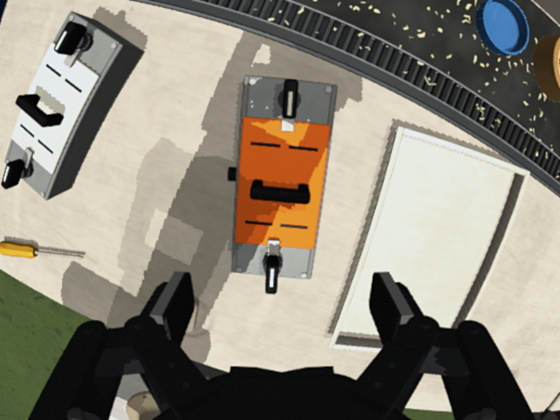

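The wrist view shows the rear wing at about (290,98), the front wing at about (272,268), the handle at (280,190) and the tabs (light) pointing inwards.

```bash
python3 - <<'E'
from h import *
v=np.load('w1.npy',allow_pickle=True).item(); im=v['image']
g=im.max(2)
for n,(x0,y0,x1,y1),z in [('front',(255,238,292,298),.102),('rear',(272,74,308,124),.102),('bar',(245,172,318,206),.1)]:
    m=np.zeros_like(g); m[y0:y1,x0:x1]=(g[y0:y1,x0:x1]<55)*255
    c=max(cv2.findContours(m,0,1)[0],key=cv2.contourArea)
    for zz in (z,z-.013):
        q=wcast(v,c[:,0],zz)[:,:2]*1000; r=cv2.minAreaRect(q.astype(np.float32)); print(n,zz,np.round(r[0],1),np.round(r[1],1),round(r[2],1),cv2.boundingRect(c))
hsv=cv2.cvtColor(im,cv2.COLOR_BGR2HSV); m=cv2.inRange(hsv,(3,150,90),(22,255,255)); m[:,:225]=0;m[:,345:]=0;m[:90]=0
m=cv2.morphologyEx(m,cv2.MORPH_CLOSE,np.ones((5,5)))
c=max(cv2.findContours(m,0,1)[0],key=cv2.contourArea); r=cv2.minAreaRect((wcast(v,c[:,0],.066)[:,:2]*1000).astype(np.float32));print('cover',r)
for p in [(399,128),(528,174)]: print('tray',wcast(v,p,.024))
cr=np.hstack([cv2.resize(im[225:310,235:320],(400,400),interpolation=2),cv2.resize(im[65:150,245:330],(400,400),interpolation=2)]);cv2.imwrite('pics/c1.png',cr)
E
```

```text
front 0.102 [472.8 -37.4] [41.6 16. ] 20.2 (264, 255, 18, 38)
front 0.089 [465.7 -39.7] [43.5 16.8] 20.2 (264, 255, 18, 38)
rear 0.102 [628.8   8.5] [32.8 17.3] 21.8 (278, 79, 22, 40)
rear 0.089 [629.1   8.3] [34.3 18.1] 21.8 (278, 79, 22, 40)
bar 0.1 [551.4 -14.3] [17.4 51.9] 16.2 (250, 180, 60, 23)
bar 0.08700000000000001 [548.1 -15.6] [18.2 54.4] 16.2 (250, 180, 60, 23)
cover ((547.9793701171875, -15.41546630859375), (129.3474884033203, 83.30697631835938), 15.748516082763672)
tray [[ 0.65014981 -0.11797841  0.024     ]]
tray [[ 0.68400134 -0.32548794  0.024     ]]
```

View pics/c1.png

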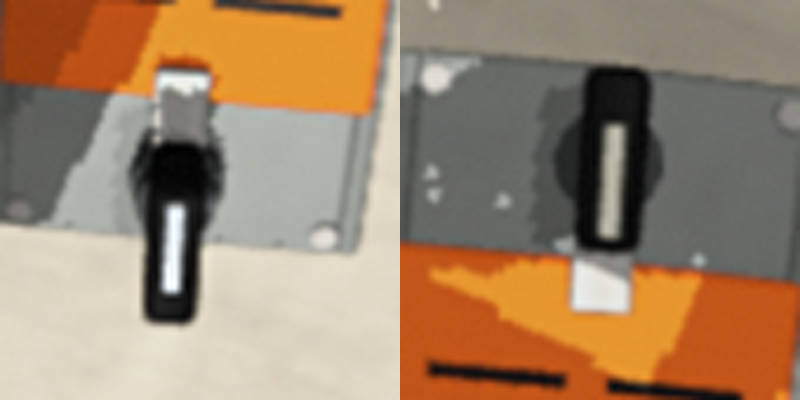

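```bash
python3 - <<'E'
from h import *
v=np.load('w1.npy',allow_pickle=True).item()
s=85/400
for n,a,b in [('front',(176,205,),(170,292)),('rear',(213,125),(208,240))]:
    o=np.array((235,225) if n=='front' else (245,65))
    q=wcast(v,np.array([a,b])*s+o,.102); d=q[0]-q[1]; print(n,q.mean(0).round(4),np.linalg.norm(d),np.degrees(np.arctan2(d[1],d[0])))
E
```

```text
front [ 0.4686 -0.0384  0.102 ] 0.021006782119495634 17.385209587544665
rear [0.6251 0.0059 0.102 ] 0.020521480204864318 19.219021276983334
```

{"api": "play_rows", "payload": {"series": [[[0, -0.028, -0.003, 0.01, 0, 0, 0], [0, -0.028, -0.003, 0.02, 0, 0, 0], [0, -0.0262, -0.0037, 0.03, 0, 0, 0], [0, 0, 0, 0.03, 0, 0, 3.5], [0, 0, 0, 0.03, 0, 0, 0], [0, 0, 0, 0.02, 0, 0, 0], [0, 0, 0, 0.015, 0, 0, 0], [0, 0, 0, 0, 0, 0, 0], [0, 0, 0, 0, 0, 0, 0], [0, 0, 0, 0, 0, 0, 0]]]}}

```text
time_s: 3.2
tool_pos: [0.466, -0.0384, 0.0776]
tool_rot: [0.988, 0.157, 0.001, 0.0]
wrist_force: [0.3, -0.3, 1.0]
grip_width: 0.0427
finger_force: 0.0
```

```bash
python3 - <<'E'
from h import *
v=snap('wrist'); cv2.imwrite('pics/w2.png',v['image']); print(*pose())
E
```

```text
[ 0.466  -0.0384  0.0776] [[ 0.951  0.309  0.002]
 [ 0.309 -0.951 -0.   ]
 [ 0.002  0.001 -1.   ]] 18.02 3.25
```

View pics/w2.png

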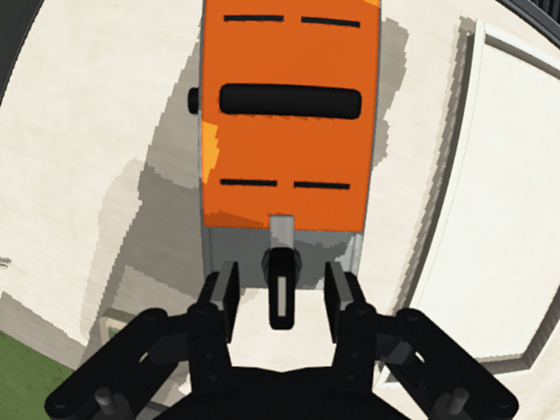

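The front wing at (282,295) is centred between the pads and aligned with them. I'll close and turn.

{"api": "play_rows", "payload": {"series": [[[-1, 0, 0, 0, 0, 0, 0], [-1, 0, 0, 0, 0, 0, 0], [-1, 0, 0, 0, 0, 0, 0], [-1, 0, 0, 0, 0, 0, 0], [-1, 0, 0, 0, 0, 0, 0], [-1, 0, 0, 0, 0, 0, -4], [-1, 0, 0, 0, 0, 0, -7], [-1, 0, 0, 0, 0, 0, -7], [-1, 0, 0, 0, 0, 0, -7], [-1, 0, 0, 0, 0, 0, -7]]], "grip_force": 60}}

```text
time_s: 4.25
tool_pos: [0.466, -0.0384, 0.0775]
tool_rot: [0.905, 0.425, 0.001, 0.001]
wrist_force: [-1.7, -1.1, 6.5]
grip_width: 0.0107
finger_force: 117.3
```

{"api": "play_rows", "payload": {"series": [[[-1, 0, 0, 0, 0, 0, -7], [-1, 0, 0, 0, 0, 0, -7], [-1, 0, 0, 0, 0, 0, -7], [-1, 0, 0, 0, 0, 0, -7], [-1, 0, 0, 0, 0, 0, -7], [-1, 0, 0, 0, 0, 0, -7], [-1, 0, 0, 0, 0, 0, -7], [-1, 0, 0, 0, 0, 0, -5], [-1, 0, 0, 0, 0, 0, 0], [-1, 0, 0, 0, 0, 0, 0]]]}}

```text
time_s: 5.25
tool_pos: [0.4659, -0.0384, 0.0775]
tool_rot: [0.615, 0.788, 0.0, 0.001]
wrist_force: [-2.5, -0.2, 7.1]
grip_width: 0.0109
finger_force: 117.4
```

{"api": "play_rows", "payload": {"series": [[[0, 0, 0, 0, 0, 0, 0], [0, 0, 0, 0, 0, 0, 0], [0, 0, 0, 0, 0, 0, 0], [0, 0, 0, 0, 0, 0, 0], [0, 0, 0, -0.02, 0, 0, 0], [0, 0, 0, -0.03, 0, 0, 0], [0, 0, 0, -0.04, 0, 0, 0], [0, 0, 0, -0.01, 0, 0, 0], [0, 0, 0, 0, 0, 0, 0], [0, 0, 0, 0, 0, 0, 0]]]}}

```text
time_s: 6.25
tool_pos: [0.4648, -0.0381, 0.1748]
tool_rot: [0.615, 0.788, -0.001, -0.001]
wrist_force: [-0.4, 0.2, -0.5]
grip_width: 0.0427
finger_force: 0.0
```

```bash
python3 - <<'E'
from h import *
print(*pose())
v=snap('wrist'); cv2.imwrite('pics/w3.png',v['image'])
E
```

```text
[ 0.4648 -0.0381  0.1748] [[-0.243  0.97  -0.002]
 [ 0.97   0.243  0.   ]
 [ 0.001 -0.002 -1.   ]] 104.03 6.25
```

View pics/w3.png

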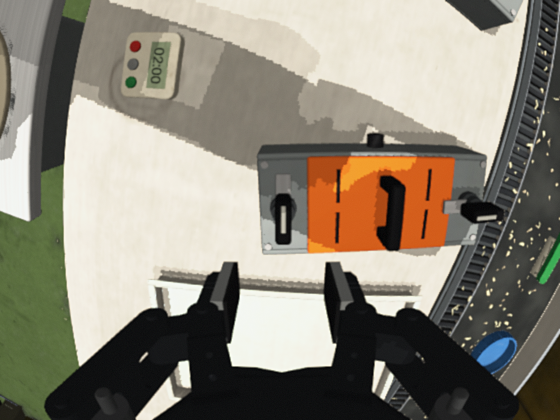

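The front wing at (283,215) now lies across the box with its tab clear. Next is the rear screw.

{"api": "play_rows", "payload": {"series": [[[0, 0.001, 0.042, 0, 0, 0, 0], [0, 0.001, 0.043, 0, 0, 0, 0], [0, 0.001, 0.043, 0, 0, 0, 0], [0, 0.001, 0.042, 0, 0, 0, 0], [0, 0, 0, 0, 0, 0, 8], [0, 0, 0, 0, 0, 0, 8], [0, 0, 0, 0, 0, 0, 8], [0, 0, 0, 0, 0, 0, 8], [0, 0, 0, 0, 0, 0, 8], [0, 0, 0, 0, 0, 0, 8]]]}}

```text
time_s: 7.3
tool_pos: [0.6285, 0.0069, 0.1737]
tool_rot: [0.884, 0.467, -0.002, -0.001]
wrist_force: [-0.5, -0.8, 0.4]
grip_width: 0.0426
finger_force: 0.0
```

{"api": "play_rows", "payload": {"series": [[[0, 0, 0, 0, 0, 0, 8], [0, 0, 0, 0, 0, 0, 8], [0, 0, 0, 0, 0, 0, 8], [0, 0, 0, 0, 0, 0, 8], [0, 0, 0, 0.0, 0, 0, 4], [0, 0, 0, 0, 0, 0, 0], [0, 0, 0, 0, 0, 0, 0], [0, 0, 0, 0, 0, 0, 0], [0, 0, 0, 0, 0, 0, 0], [0, 0, 0, 0, 0, 0, 0]]]}}

```text
time_s: 8.3
tool_pos: [0.6293, 0.0069, 0.1762]
tool_rot: [0.985, 0.174, -0.0, 0.0]
wrist_force: [-0.1, 0.3, 0.7]
grip_width: 0.0427
finger_force: 0.0
```

```bash
python3 - <<'E'
from h import *
print(*pose())
v=snap('wrist'); cv2.imwrite('pics/w4.png',v['image'][150:400,130:430]);np.save('w4.npy',v,allow_pickle=True)
E
```

```text
[0.6293 0.0069 0.1762] [[ 0.939  0.343 -0.   ]
 [ 0.343 -0.939 -0.   ]
 [-0.     0.    -1.   ]] 20.06 8.3
```

View pics/w4.png

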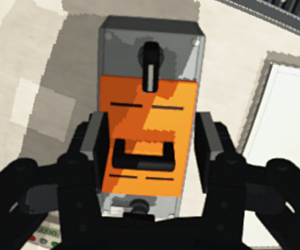

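The rear wing at crop (150,67), full-image (280,217), is on the camera's centre line and vertical, so it is aligned. I'll descend, grip and turn.

{"api": "play_rows", "payload": {"series": [[[0, 0, 0, 0.03, 0, 0, 0], [0, 0, 0, 0.035, 0, 0, 0], [0, 0, 0, 0.024, 0, 0, 0], [0, 0, 0, 0.009, 0, 0, 0], [0, 0, 0, 0, 0, 0, 0], [-1, 0, 0, 0, 0, 0, 0], [-1, 0, 0, 0, 0, 0, 0], [-1, 0, 0, 0, 0, 0, 0], [-1, 0, 0, 0, 0, 0, 0], [-1, 0, 0, 0, 0, 0, 0]]]}}

```text
time_s: 9.35
tool_pos: [0.6299, 0.0077, 0.0807]
tool_rot: [0.985, 0.174, 0.001, -0.0]
wrist_force: [-3.7, 3.4, 5.7]
grip_width: 0.0107
finger_force: 60.9
```

{"api": "play_rows", "payload": {"series": [[[-1, 0, 0, 0, 0, 0, -4], [-1, 0, 0, 0, 0, 0, -7], [-1, 0, 0, 0, 0, 0, -7], [-1, 0, 0, 0, 0, 0, -7], [-1, 0, 0, 0, 0, 0, -7], [-1, 0, 0, 0, 0, 0, -7], [-1, 0, 0, 0, 0, 0, -7], [-1, 0, 0, 0, 0, 0, -7], [-1, 0, 0, 0, 0, 0, -7], [-1, 0, 0, 0, 0, 0, -7]]]}}

```text
time_s: 10.35
tool_pos: [0.6296, 0.008, 0.0807]
tool_rot: [0.723, 0.691, 0.001, 0.0]
wrist_force: [-5.3, 4.4, 7.6]
grip_width: 0.0106
finger_force: 61.0
```

{"api": "play_rows", "payload": {"series": [[[-1, 0, 0, 0, 0, 0, -7], [-1, 0, 0, 0, 0, 0, -7], [-1, 0, 0, 0, 0, 0, -4], [-1, 0, 0, 0, 0, 0, 0], [-1, 0, 0, 0, 0, 0, 0], [0, 0, 0, 0, 0, 0, 0], [0, 0, 0, 0, 0, 0, 0], [0, 0, 0, 0, 0, 0, 0], [0, 0, 0, -0.03, 0, 0, 0], [0, 0, 0, -0.035, 0, 0, 0]]]}}

```text
time_s: 11.35
tool_pos: [0.6283, 0.0067, 0.1422]
tool_rot: [0.609, 0.793, -0.001, -0.002]
wrist_force: [0.4, 0.0, 0.4]
grip_width: 0.0427
finger_force: 0.0
```

{"api": "play_rows", "payload": {"series": [[[0, 0, -0.028, -0.02, 0, 0, 0], [0, 0, -0.03, 0, 0, 0, 0], [0, 0, -0.026, 0, 0, 0, 0], [0, 0, 0, 0, 0, 0, 0], [0, 0, 0, 0, 0, 0, 0], [0, 0, 0, 0, 0, 0, 0], [0, 0, 0, 0, 0, 0, 0], [0, 0, 0, 0, 0, 0, 0], [0, 0, 0, 0, 0, 0, 0], [0, 0, 0, 0, 0, 0, 0]]]}}

```text
time_s: 12.35
tool_pos: [0.5483, -0.0148, 0.1632]
tool_rot: [0.608, 0.794, -0.0, -0.0]
wrist_force: [-0.7, -0.4, -0.1]
grip_width: 0.0425
finger_force: 0.0
```

```bash
python3 - <<'E'
from h import *
print(*pose())
v=snap('wrist'); cv2.imwrite('pics/w5.png',v['image']);np.save('w5.npy',v,allow_pickle=True)
E
```

```text
[ 0.5483 -0.0148  0.1632] [[-0.259  0.966 -0.   ]
 [ 0.966  0.259 -0.   ]
 [-0.    -0.    -1.   ]] 105.04 12.35
```

View pics/w5.png

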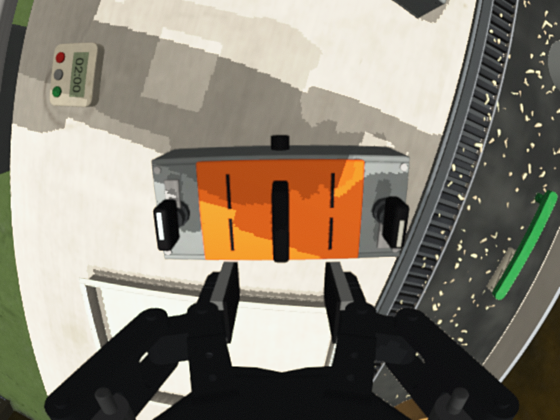

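Both wings lie across the box, at (166,225) and (396,222), and the bar at (281,220) is centred between the pads. I'll grasp it.

{"api": "play_rows", "payload": {"series": [[[0, 0, 0, 0.025, 0, 0, 0], [0, 0, 0, 0.03, 0, 0, 0], [0, 0, 0, 0.022, 0, 0, 0], [0, 0, 0, 0.009, 0, 0, 0], [0, 0, 0, 0, 0, 0, 0], [-1, 0, 0, 0, 0, 0, 0], [-1, 0, 0, 0, 0, 0, 0], [-1, 0, 0, 0, 0, 0, 0], [-1, 0, 0, 0, 0, 0, 0], [-1, 0, 0, 0, 0, 0, 0]]], "grip_force": 80}}

```text
time_s: 13.4
tool_pos: [0.5492, -0.015, 0.0792]
tool_rot: [0.609, 0.794, 0.001, 0.001]
wrist_force: [0.3, -0.1, 6.1]
grip_width: 0.0102
finger_force: 79.2
```

{"api": "play_rows", "payload": {"series": [[[-1, 0, 0, -0.003, 0, 0, 0], [-1, 0, 0, -0.005, 0, 0, 0], [-1, 0, 0, -0.007, 0, 0, 0], [-1, 0, 0, -0.01, 0, 0, 0], [-1, 0, 0, -0.015, 0, 0, 0], [-1, 0, 0, -0.02, 0, 0, 0], [-1, 0, 0, -0.015, 0, 0, 0], [-1, 0, 0, -0.005, 0, 0, 0], [-1, 0, 0, 0, 0, 0, 0], [-1, 0, 0, 0, 0, 0, 0]]]}}

```text
time_s: 14.4
tool_pos: [0.5478, -0.0149, 0.1565]
tool_rot: [0.609, 0.794, -0.0, -0.0]
wrist_force: [-0.7, -0.3, -2.2]
grip_width: 0.0103
finger_force: 78.2
```

```bash
python3 - <<'E'
from h import *
print(*pose(), observe()['wrist_force'],observe()['grip_width'])
v=snap('wrist'); cv2.imwrite('pics/w6.png',v['image'])
E
```

```text
[ 0.5478 -0.0149  0.1565] [[-0.259  0.966 -0.001]
 [ 0.966  0.259  0.   ]
 [ 0.    -0.001 -1.   ]] 105.03 14.4 [-0.74994905 -0.2649856  -2.1668083 ] 0.010309641248851583
```

View pics/w6.png

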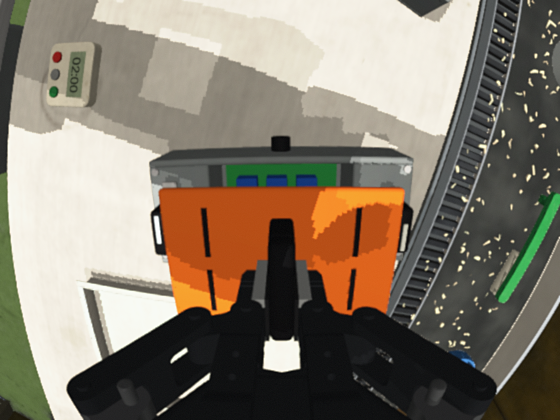

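The cover is lifted and level, with the open box visible behind it. I'll carry it to the tray.

{"api": "play_rows", "payload": {"series": [[[-1, -0.012, -0.005, 0, 0, 0, 0], [-1, -0.028, -0.012, 0, 0, 0, 0], [-1, -0.034, -0.0145, 0, 0, 0, 0], [-1, -0.034, -0.0145, 0, 0, 0, 0], [-1, -0.034, -0.0145, 0, 0, 0, 0], [-1, -0.034, -0.0145, 0, 0, 0, 0], [-1, -0.027, -0.012, 0, 0, 0, 0], [-1, -0.0125, -0.005, 0, 0, 0, 0], [-1, 0, 0, 0, 0, 0, 5.3], [-1, 0, 0, 0, 0, 0, 0]]]}}

```text
time_s: 15.45
tool_pos: [0.5148, -0.2473, 0.1567]
tool_rot: [0.645, 0.764, -0.0, -0.001]
wrist_force: [0.0, -0.2, -1.7]
grip_width: 0.0102
finger_force: 78.2
```

{"api": "play_rows", "payload": {"series": [[[-1, 0, 0, 0.015, 0, 0, 0], [-1, 0, 0, 0.025, 0, 0, 0], [-1, 0, 0, 0.025, 0, 0, 0], [-1, 0, 0, 0.02, 0, 0, 0], [-1, 0, 0, 0.015, 0, 0, 0], [-1, 0, 0, 0.01, 0, 0, 0], [-1, 0, 0, 0.005, 0, 0, 0], [-1, 0, 0, 0, 0, 0, 0], [-1, 0, 0, 0, 0, 0, 0], [-1, 0, 0, 0, 0, 0, 0]]]}}

```text
time_s: 16.45
tool_pos: [0.5158, -0.2472, 0.0434]
tool_rot: [0.645, 0.765, 0.0, 0.001]
wrist_force: [-0.1, -0.2, -2.0]
grip_width: 0.01
finger_force: 78.2
```

{"api": "play_rows", "payload": {"series": [[[-1, 0, 0, 0.005, 0, 0, 0], [-1, 0, 0, 0.004, 0, 0, 0], [-1, 0, 0, 0.002, 0, 0, 0], [-1, 0, 0, 0.002, 0, 0, 0], [-1, 0, 0, 0.001, 0, 0, 0], [-1, 0, 0, 0, 0, 0, 0], [-1, 0, 0, 0, 0, 0, 0], [-1, 0, 0, 0, 0, 0, 0], [-1, 0, 0, 0, 0, 0, 0], [-1, 0, 0, 0, 0, 0, 0]]]}}

```text
time_s: 17.45
tool_pos: [0.5153, -0.247, 0.0288]
tool_rot: [0.645, 0.765, 0.0, 0.0]
wrist_force: [-2.5, 1.3, 5.1]
grip_width: 0.0102
finger_force: 79.0
```

In contact with the floor, gently. I'll release and retreat.

{"api": "play_rows", "payload": {"series": [[[-0.3, 0, 0, 0, 0, 0, 0], [-0.3, 0, 0, 0, 0, 0, 0], [-0.3, 0, 0, 0, 0, 0, 0], [-0.3, 0, 0, 0, 0, 0, 0], [-0.3, 0, 0, -0.01, 0, 0, 0], [-0.3, 0, 0, -0.03, 0, 0, 0], [-0.3, 0, 0, -0.04, 0, 0, 0], [-0.3, 0, 0, -0.04, 0, 0, 0], [-0.3, 0, 0, -0.04, 0, 0, 0], [-0.3, 0, 0, 0, 0, 0, 0]]]}}

```text
time_s: 18.45
tool_pos: [0.5175, -0.2481, 0.1966]
tool_rot: [0.645, 0.765, 0.001, 0.006]
wrist_force: [-0.5, -0.3, 0.5]
grip_width: 0.03
finger_force: 0.0
```

```bash
python3 - <<'E'
from h import *
print(*pose())
v=snap('wrist'); b=snap('side')
cv2.imwrite('pics/w7.png',np.hstack([v['image'][:,100:480],b['image'][130:340,200:400].repeat(2,0).repeat(2,1)]))
E
```

```text
[ 0.5175 -0.2481  0.1966] [[-0.169  0.986  0.011]
 [ 0.986  0.169 -0.006]
 [-0.008  0.01  -1.   ]] 99.73 18.45
```

View pics/w7.png

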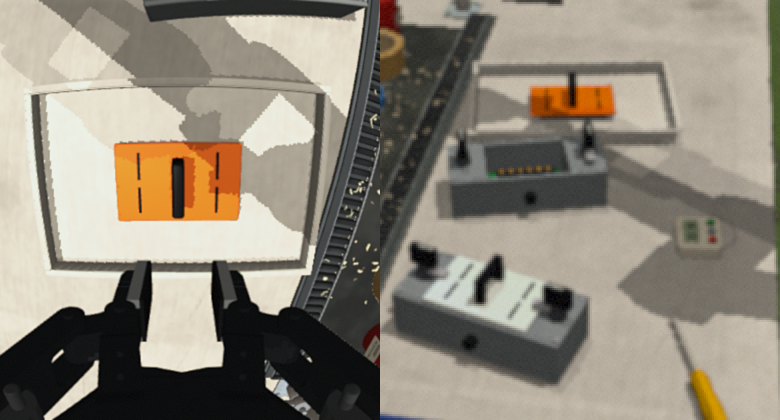

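The cover lies flat, handle up, in the middle of the tray at about (178,182). Both screws are loose and the arm is clear.

```bash
python3 -c "
from plant import ticket
print(ticket.finish_job())"
```

```text
the job is handed in; nothing more can be done
None
```

The job is handed in: both thumbscrews are loose by about a quarter turn, and the orange cover lies flat, handle up, in the middle of the steel tray with the arm clear; no verdict was returned.

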